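# Hold a bracket against the fence and the flip stop

## Task

Flip the jig's raised stop arm forward and fully down over the fence, then put the steel angle bracket flat on the jig's bed, upright flange towards the open front of the bed, and push it home into the corner so that the free edge of its foot is square against the fence and its end is against the stop arm at the same time. Finish while still gripping the bracket and pressing it against both, so that I can centre-punch it; do not let go. Do not push so hard that the stop slips along the fence, and leave the mug, the small green bottle and the punch where they are.

Things in the scene. Friction and masses are not known exactly. Their poses are not given: they have to be found in the camera images.
- jig: stop jig screwed to the table: plywood bed 180 x 260 x 15 mm; origin at the centre of its underside, x towards the fence (away from the robot), y along the fence to the left, z up; bed top 15 mm above the origin. It does not move
- fence: aluminium fence on the bed, 260 mm long (y), 30 mm thick, top 35 mm above the bed; origin at the foot of its working face (towards -x), halfway along, at the bed's top; axes as the jig's. The bed is free for 135 mm in front of this face
- stop_carriage: grey saddle of the flip stop, 34 mm wide, clamped somewhere on the left half of the fence by a black thumb screw at the back; it slips along the fence only above about 70 N. Origin on the fence's top front edge, in the middle of the stop arm's width; axes as the jig's. The stop arm is part of it
- stop_arm (a joint): angle of the L-shaped aluminium stop arm, 14 mm wide: 0 = raised, leaning back over the fence; it swings forward to 2.36 = fully down. Over-centre: pushed (under 2 N) forward past about 0.5 it drops by its weight and stays. Down, its leg stands 22 to 50 mm in front of the fence face and ends 2 mm above the bed; its right-hand face (-y) is the stop face
- stop_tip (a point): end of the black thumb ledge (14 mm wide, 4 mm thick) that sticks out 18 mm from the outer face of the stop arm's leg, 84 mm from the pin; raised, it points up and back, its end 34 mm behind and 76 mm above the pin, so that a fingertip put behind it, 8 mm lower, can sweep the arm forward; down, it is 78 mm in front of the pin, 30 mm below it
- corner (a point): the corner into which the bracket goes: point at the bed's top where the fence's working face meets the plane of the lowered stop arm's stop face. The bracket goes to its right (-y) and in front (-x); axes as the jig's. Friction (about 0.6) on bed and faces takes part of the push: about 13 N towards the fence and 8 N towards the stop, resting lightly on the bed, seats it on both
- bracket: loose steel angle bracket, about 0.3 kg, flat on the table at the start; origin under the centre of its foot. Foot 60 (x) x 80 (y) x 8 mm; an upright flange 10 mm thick, 50 mm high runs along the whole -x edge (x = -30 to -20 mm); the foot's free edge is at x = +30 mm. In place, its axes are parallel to the jig's
- bracket_corner (a point): corner of the bracket's foot at its underside, at x = +30, y = +40 mm of the bracket; in place it coincides with corner
- mug: dark green stoneware mug, 81 x 114 x 94 mm, a bystander; origin under its centre
- green_vial: small green bottle with a black cap, 27 mm across, 75 mm high, a bystander; origin under its centre
- punch: steel punch lying on the table, 9 x 118 x 8 mm, a bystander; origin under its centre
- stop_pin (a point): middle of the stop arm's hinge pin, which runs along y, 10 mm behind the fence face and 14 mm above the fence top. The raised arm rises to 77 mm above it and reaches 50 mm behind it

How it is judged:
By the outcome, as a careful person would: the job done as asked, in the order asked, and still so for the second after the job is handed in, while the arm keeps its last pose, push and grip.
It also fails if it takes over 67 s, if anything falls off the work surface, if the arm or the gripper's body presses on something with over 40 N, if the wrist force passes 120 N, or if a joint passes its speed limit or range.

## Robot

A 6-joint arm with a two-finger parallel gripper is mounted at the origin on the work surface; the furniture and walls round the work are solid. World frame = base frame: x ahead of the robot, y to its left, z up, the work surface at z = 0. Lengths are in m, angles in rad, forces in N, time in s.
With the tool pointing down it reaches from about 0.375 to 0.925 m from the base axis. Payload 5.7 kg.
Tool frame: the origin (TCP) lies midway between the tips of the shut fingers; the grasp point (between the pads) lies 19 mm behind it; z points along the fingers, y is the line along which they close (so a half turn about z gives the same grasp; the last joint's range is limited). The gripper opens to 85 mm and grips with 20 to 120 N. Pads are 22 mm wide; open, the fingers measure 114 mm over their backs; the gripper's body (76 mm by 85 mm) begins 54 mm behind the grasp point. The pads swing forward as they close: fully open they stand 13 mm farther back than shut.
Start: joints at [-1.295, 0.359, 1.51, -0, 1.272, -0.115], TCP at [0.229, -0.555, 0.231] pointing down, gripper open.
Joint ranges: [-2.97, 2.97], [-1.01, 2.36], [0.21, 2.38], [-0.96, 4.11], [0.2, 2.71], [-2.98, 2.98]. Speed limits (rad/s): [2.39, 2.39, 3.14, 3.14, 3.14, 3.14].

## Interface

Orientations are given as a unit quaternion [x, y, z, w].
In Python, from bench import arm gives the robot as it stands. Calls block until the motion is done:
- arm.move_pose(position, orientation): joint-space move of the TCP to a pose.
- arm.move_l(position, velocity=0.15, orientation=None, max_force=None): straight line of the TCP; orientation=None keeps the orientation; velocity is the mean speed in m/s. With max_force (N) it stops when the force on the tool has changed by that much, and returns True; else False.
- arm.move_joints(angles): joint-space move.
- arm.set_gripper(opening, strength=None): finger opening in m; strength is the grip in N (None keeps the last); returns when the fingers have stopped.
- arm.sleep(seconds).
- arm.inverse_kinematics(position, orientation): joint angles nearest the present ones, or None.
- arm.state(): the state.
- arm.capture(name): name is "scene" or "top"; returns the picture (400x640x3 uint8, blue, green, red); there is no depth.
- arm.camera_model(name): a dict with "intrinsics" (3x3 intrinsics, pixels), "xyz" and "attitude" of the camera in the world. Camera axes: x right, y down, z forward; pixel columns grow to the right and rows downward; lengths in m; the calibration is good to about 2 mm. A picture is of the moment at which its call begins. camera_model takes no time and is no camera call.
A pose or a line that the arm cannot do raises arm.Unreachable and nothing moves.
- arm.job_done(): hands the job in; it is judged then, once.
The state is a dict: "time_s": time; "joint_positions": joint angles; "joint_velocities": joint speeds; "joint_efforts": joint torques, N m; "tool_pos": TCP position; "tool_rot": TCP orientation; "force": force on the tool from outside, world axes, zero at the start; "torque": the same for the moment, N m; "opening": finger opening in m; "finger_force": force on a finger pad.
Only numpy, scipy, OpenCV 4.12 (cv2) and the standard library are available. Lean on these libraries where they do the work, as an engineer would, in place of code of your own. Each camera call takes 0.05 s, during which the arm holds its last target. There are 200 camera calls.

## Working session

There is one attempt and no reset: what is moved stays moved. The work goes in short steps, each a Python script; the robot and the scene stay as the last script left them, time stands still between calls to the robot, and variables do not carry over. Pictures are saved under pics/ and viewed, at most 10 in all, crops included, and the job is handed in when it is done.

```bash
mkdir -p pics; ls
python3 - <<'E'
from bench import arm
import cv2
for n in("scene","top"):
    cv2.imwrite(f"pics/{n}0.png",arm.capture(n)); m=arm.camera_model(n); print(n,m)
s=arm.state();print(s)
E
```

```text
bench.py
pics
scene {'intrinsics': array([[464.57310912,   0.        , 319.11366185],
       [  0.        , 464.57310912, 200.27749963],
       [  0.        ,   0.        ,   1.        ]]), 'xyz': array([ 0.21146119, -0.84539124,  0.99096514]), 'attitude': array([ 0.89972346, -0.22553566,  0.09487367, -0.36142821])}
top {'intrinsics': array([[430.35744535,   0.        , 322.23295049],
       [  0.        , 430.35744535, 198.14293404],
       [  0.        ,   0.        ,   1.        ]]), 'xyz': array([ 0.45442212, -0.1144924 ,  1.21880053]), 'attitude': array([-0.69629485,  0.71274195, -0.04630564,  0.07090959])}
{'time_s': 0.1, 'joint_positions': array([-1.29509530e+00,  3.59472810e-01,  1.51138010e+00,  4.50062669e-05,
        1.27245935e+00, -1.15098919e-01]), 'joint_velocities': array([-4.55135355e-04, -1.12633437e-03, -2.38186232e-03, -6.78057732e-04,
       -6.56146755e-05, -1.39286675e-03]), 'joint_efforts': array([-5.70985994e-04, -5.28655100e+01, -2.79350835e+01, -1.78236273e-04,
        5.09751990e-03, -6.05661313e-06]), 'tool_pos': array([ 0.2283929 , -0.55414978,  0.23049263]), 'tool_rot': array([ 9.80971015e-01,  1.94152334e-01, -4.75351447e-05, -8.58761502e-04]), 'force': array([ 0.70266102, -0.57667869, -0.77551994]), 'torque': array([-0.02340785, -0.03785948, -0.06067102]), 'finger_force': 0.0, 'opening': 0.08533114111644846}
```

View pics/scene0.png

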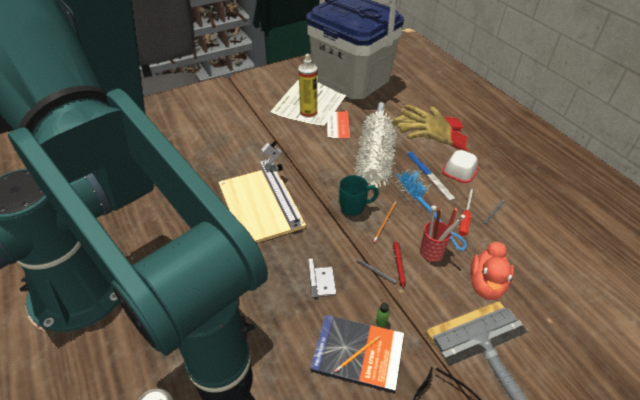

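View pics/top0.png

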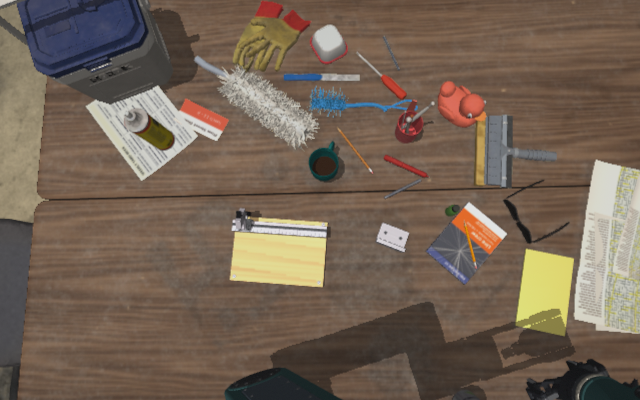

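The scene picture shows the jig at about (260,205), with the raised stop arm at (270,155) and the bracket at (322,280). In the top picture the jig spans (230-327, 217-287), the stop is at (242,220) and the bracket at (393,237), with its flange towards the robot. Next I'll enlarge these areas.

```bash
cat > h.py <<'E'
import numpy as np, cv2
from scipy.spatial.transform import Rotation as R
from bench import arm
def cam(n):
    m=arm.camera_model(n); return m["intrinsics"],np.array(m["xyz"]),R.from_quat(m["attitude"]).as_matrix()
def ray(n,uv,z):
    K,c,A=cam(n); d=A@np.linalg.solve(K,[uv[0],uv[1],1]); return c+d*(z-c[2])/d[2]
def proj(n,p):
    K,c,A=cam(n); q=K@(A.T@(np.asarray(p)-c)); return q[:2]/q[2]
def tri(uv_s,uv_t):
    A=[];b=[]
    for n,uv in(("scene",uv_s),("top",uv_t)):
        K,c,M=cam(n); d=M@np.linalg.solve(K,[*uv,1]); d/=np.linalg.norm(d); P=np.eye(3)-np.outer(d,d); A.append(P);b.append(P@c)
    A=np.vstack(A);b=np.hstack(b);x=np.linalg.lstsq(A,b,rcond=None)[0]; return x,np.linalg.norm(A@x-b)
E
python3 - <<'E'
from h import *
t=cv2.imread("pics/top0.png");s=cv2.imread("pics/scene0.png")
c=lambda im,x,y,w,h,k:cv2.resize(im[y:y+h,x:x+w],None,fx=k,fy=k,interpolation=cv2.INTER_CUBIC)
a=np.hstack([c(t,225,205,110,43,7)[:300,:770],np.zeros((300,30,3),np.uint8)])
b=np.hstack([c(t,370,215,50,37,8)[:296],c(s,255,135,50,37,8)[:296]])
cv2.imwrite("pics/crop1.png",np.vstack([a,b]))
# bed
hsv=cv2.cvtColor(t,cv2.COLOR_BGR2HSV)
m=cv2.inRange(hsv,(18,60,150),(32,255,255)); m[:, 340:]=0; m[:200]=0; m[295:]=0
cn=max(cv2.findContours(m,0,2)[0],key=cv2.contourArea); r=cv2.minAreaRect(cn); bx=cv2.boxPoints(r)
print(r); print(np.array([ray("top",p,.015) for p in bx]).round(4))
q=cv2.approxPolyDP(cn,4,True)[:,0];print(q.tolist()); print(np.array([ray("top",p,.015) for p in q]).round(4))
# bracket
m=cv2.inRange(hsv,(0,0,150),(180,70,255)); k=np.zeros_like(m);k[218:255,370:415]=255;m&=k
cn=max(cv2.findContours(m,0,2)[0],key=cv2.contourArea); r=cv2.minAreaRect(cn);print(r)
q=cv2.approxPolyDP(cn,3,True)[:,0];print(q.tolist()); print(np.array([ray("top",p,.008) for p in q]).round(4))
E
```

```text
((277.65228271484375, 258.8680114746094), (93.47612762451172, 49.516700744628906), 4.085616588592529)
[[ 0.4328  0.1879  0.015 ]
 [ 0.5697  0.18    0.015 ]
 [ 0.5449 -0.0829  0.015 ]
 [ 0.4098 -0.0702  0.015 ]]
[[234, 232], [230, 279], [322, 286], [325, 238]]
[[ 0.5664  0.1766  0.015 ]
 [ 0.4361  0.1859  0.015 ]
 [ 0.4122 -0.0689  0.015 ]
 [ 0.5435 -0.0799  0.015 ]]
((392.97259521484375, 236.73974609375), (30.66478157043457, 20.36515998840332), 20.556047439575195)
[[382, 223], [377, 241], [404, 251], [408, 232]]
[[ 0.5825 -0.241   0.008 ]
 [ 0.5324 -0.2249  0.008 ]
 [ 0.503  -0.2985  0.008 ]
 [ 0.5555 -0.3123  0.008 ]]
```

View pics/crop1.png

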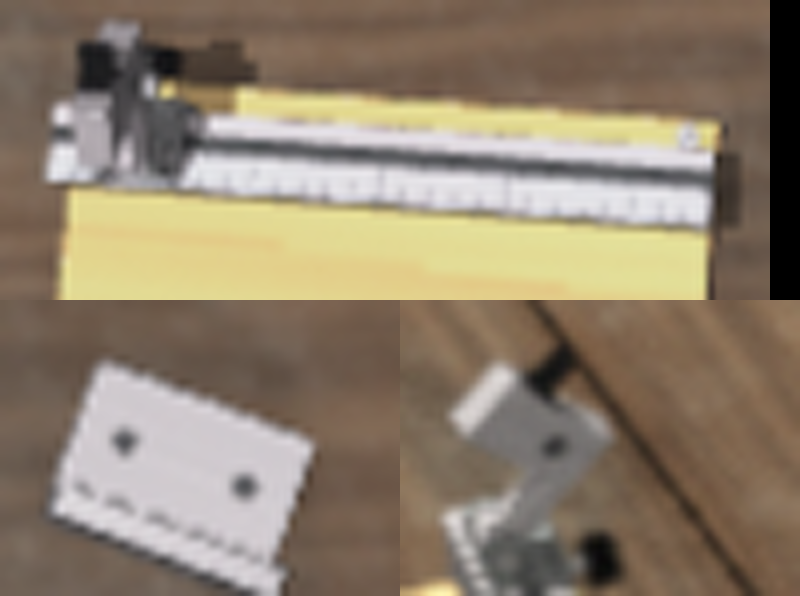

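The crop shows the stop near the left end of the fence, with its arm raised and leaning back at about (243,212) in the top view. In the bracket, the flange is at the lower image edge (-x) and the free edge runs from (382,223) to (408,232). Next I'll fit edges at subpixel level and check the predicted stop points.

```bash
cat > meas.py <<'E'
from h import *
t=cv2.imread("pics/top0.png");s=cv2.imread("pics/scene0.png");k=8
def up(im,x,y,w,h): return cv2.resize(im[y:y+h,x:x+w],None,fx=k,fy=k,interpolation=cv2.INTER_CUBIC)
def px(p,x,y): return (np.asarray(p,float)+.5)/k-.5+[x,y]
def line(pts): v=cv2.fitLine(np.float32(pts),cv2.DIST_HUBER,0,.01,.01)[:,0]; return v[2:],v[:2]
# jig: yellow mask
x0,y0=220,205
hsv=cv2.cvtColor(up(t,x0,y0,120,95),cv2.COLOR_BGR2HSV); m=cv2.inRange(hsv,(15,70,140),(35,255,255))
def colpts(u0,u1,v0,v1,which):
    P=[]
    for u in range((u0-x0)*k,(u1-x0)*k,4):
        r=np.flatnonzero(m[(v0-y0)*k:(v1-y0)*k,u])
        if len(r): P.append(px([u,(v0-y0)*k+(r[0]-.5 if which==0 else r[-1]+.5)],x0,y0))
    return np.array(P)
def rowpts(v0,v1,u0,u1,which):
    P=[]
    for v in range((v0-y0)*k,(v1-y0)*k,4):
        r=np.flatnonzero(m[v,(u0-x0)*k:(u1-x0)*k])
        if len(r): P.append(px([(u0-x0)*k+(r[0]-.5 if which==0 else r[-1]+.5),v],x0,y0))
    return np.array(P)
def wl(P):
    W=np.array([ray("top",p,.015)[:2] for p in P]); return line(W)
sets=dict(fence=colpts(240,320,231,262,0),front=colpts(238,315,262,294,1),left=rowpts(240,274,222,270,0),right=rowpts(245,280,280,338,1))
L={}
for n,P in sets.items():
    c,d=wl(P); L[n]=(c,d); a=np.degrees(np.arctan2(d[1],d[0])); print(n,c.round(4),a.round(2))
def inter(a,b): 
    (p,d),(q,e)=L[a],L[b]; st=np.linalg.solve(np.c_[d,-e],q-p); return p+d*st[0]
for a in("fence","front"):
    for b in("left","right"): print(a,b,inter(a,b).round(4))
print("fence-front dist .135?", np.linalg.norm(inter("fence","left")-inter("front","left")), "len .26?",np.linalg.norm(inter("front","left")-inter("front","right")))
# bracket
x1,y1=365,212
hb=cv2.cvtColor(up(t,x1,y1,60,50),cv2.COLOR_BGR2GRAY); _,mb=cv2.threshold(hb,0,255,cv2.THRESH_OTSU)
cn=max(cv2.findContours(mb,0,1)[0],key=cv2.contourArea)[:,0]; cn=px(cn,x1,y1)
ww=np.array([ray("top",p,.008)[:2] for p in cn])
A,B=np.array([382,222.5]),np.array([408.5,232]); d=(B-A)/np.linalg.norm(B-A); n=np.array([-d[1],d[0]])
sel=(abs((cn-A)@n)<2)&((cn-A)@d>3)&((cn-A)@d<25); c,d2=line(ww[sel]); print("free edge",c,np.degrees(np.arctan2(d2[1],d2[0])))
ax=d2*np.sign(d2[1]); xx=np.array([ax[1],-ax[0]]); u=(ww-c)@xx; v=(ww-c)@ax
f=(u<-.008)&(u>-.04); print("y extents along edge", np.percentile(v[f&(v>0)],50),np.percentile(v[f&(v<0)],50),"min u",u.min(),"max",u.max())
mid=(np.percentile(v[f&(v>0)],50)+np.percentile(v[f&(v<0)],50))/2
print("bracket origin",c+ax*mid-xx*.03,"yaw",np.degrees(np.arctan2(xx[1],xx[0])))
# stop prediction
fc=L["fence"][1]; fc=fc*np.sign(fc[1]); fx=np.array([fc[1],-fc[0]]); o=(inter("fence","left")+inter("fence","right"))/2
print("fence origin",o,"yaw",np.degrees(np.arctan2(fx[1],fx[0])))
vis=[up(t,225,200,50,35),up(s,250,130,50,35)]
for yy,col in((.09,(0,0,255)),(.10,(0,255,0)),(.11,(255,0,0))):
    for X,Z in((.01,.049),(.044,.125),(.019,.125)):
        for i,(nm,off) in enumerate((("top",(225,200)),("scene",(250,130)))):
            w=np.r_[o+fx*X+fc*yy,.015+Z]; q=(proj(nm,w)-off+.5)*k-.5; cv2.circle(vis[i],tuple(int(a) for a in q),3,col,-1)
cv2.imwrite("pics/pred.png",np.hstack(vis))
E
python3 meas.py
```

```text
fence [0.5575 0.0536] 84.68
front [0.4207 0.0546] 84.53
left [0.506  0.1827] -5.35
right [ 0.4783 -0.0769] -5.26
fence left [0.569  0.1768]
fence right [ 0.5448 -0.083 ]
front left [0.4337 0.1895]
front right [ 0.4087 -0.0705]
fence-front dist .135? 0.13591656 len .26? 0.2612079
free edge [ 0.5691717  -0.27938446] 67.177574
y extents along edge 0.04116058613741974 -0.038212499935667804 min u -0.05637305550718634 max 0.0008790432214434402
bracket origin [ 0.54209213 -0.26638953] yaw -22.822428
fence origin [0.5568788  0.04691685] yaw -5.3191643
```

View pics/pred.png

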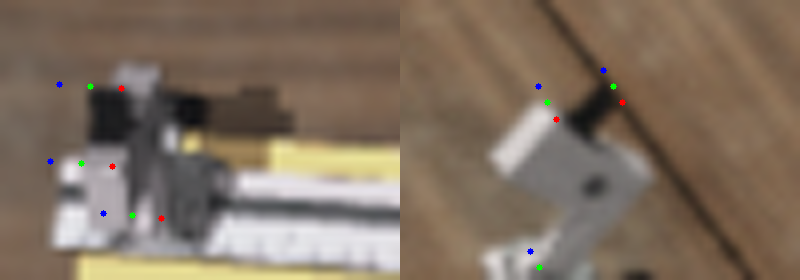

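The prediction picture shows the black ledge's end at about (110,90) in the left crop and (610,92) in the right crop. That puts the stop at about y=0.095 along the fence, and the model's height matches. Now I'll flip the arm.

```bash
cat >> h.py <<'E'
JY=np.radians(-5.32); FO=np.array([.5569,.0469,.015])
JR=R.from_euler('z',JY).as_matrix()
def J(x,y,z): return FO+JR@np.array([x,y,z])   # fence frame -> world
def inJ(p): return JR.T@(np.asarray(p)-FO)
def down(yaw): return (R.from_euler('z',yaw)*R.from_euler('x',np.pi)).as_quat()
def pick(pos,yaws):
    best=None
    for y in yaws:
        q=arm.inverse_kinematics(pos,down(y))
        if q is not None and (best is None or abs(q[5])<abs(best[1][5])): best=(y,q)
    return best
E
python3 - <<'E'
from h import *
p,e=tri((276.2-.0,141.0),(238.3,210.8)); print("tip",p,e,inJ(p))
ys=float(np.clip(inJ(p)[1],.088,.102)); print(ys)
yaw,q=pick(J(.075,ys,.2),[JY,JY+np.pi]); print(yaw,q)
arm.set_gripper(0.0)
o=down(yaw)
arm.move_pose(J(.075,ys,.19),o)
arm.move_l(J(.075,ys,.049+.069),.15,o)
print(arm.state()["force"])
r=arm.move_l(J(-.012,ys,.049+.071),.08,o,max_force=15); print(r,inJ(arm.state()["tool_pos"]),arm.state()["force"])
arm.move_l(J(.02,ys,.21),.2,o)
arm.move_pose(J(-.1,-.25,.25),o)
arm.sleep(.3); print(arm.state()["time_s"])
t=arm.capture("top");s=arm.capture("scene");cv2.imwrite("pics/top1.png",t);cv2.imwrite("pics/scene1.png",s)
c=lambda im,x,y,w,h,k:cv2.resize(im[y:y+h,x:x+w],None,fx=k,fy=k,interpolation=cv2.INTER_CUBIC)
cv2.imwrite("pics/c2.png",np.hstack([c(t,225,200,50,50,8),c(s,245,140,50,50,8)]))
E
```

```text
tip [0.60757203 0.13540035 0.14348055] 0.0007658873425676882 [0.04224816 0.09281734 0.12848055]
0.09281734160823094
3.048741137383695 [ 0.09829384  0.44915461  1.40587174  0.          1.2865663  -1.37965097]
[0.22777428 0.67568554 0.08766998]
False [-0.0113096   0.09286503  0.12004921] [ 0.32709229 -0.01601368  0.28680722]
7.8583
```

View pics/c2.png

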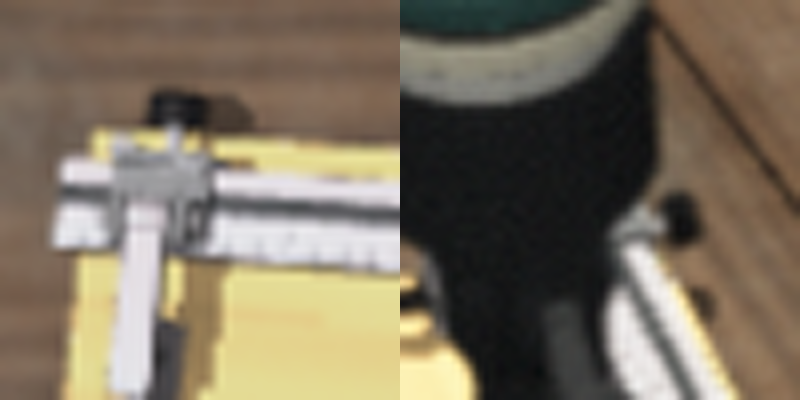

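The top picture shows the stop arm lying forward over the fence, from (242,226) to (241,249) full-frame. Its shaded stop face is just to the right, at about (244-248, 243), and the robot blocks the scene view. Next I'll locate the stop face and pick up the bracket.

Run:
```python
from h import *
for uv,z in(((247.2,243.3),.017),((244.0,243.3),.07)): print("stop face",inJ(ray("top",uv,z)).round(4))
print("tip px",proj("top",J(-.068,.095,.019)))
B=np.array([.5421,-.2664]); by=np.radians(-22.8); BR=R.from_euler('z',by).as_matrix()
g=lambda z:np.r_[B,0]+BR@np.array([-.025,-.003,z])
yaw,q=pick(g(.12),[by+np.pi/2,by-np.pi/2]); q2=pick(J(-.08,.03,.12),[JY+yaw-by]); print(yaw,q,q2)
o=down(yaw)
arm.set_gripper(.045)
arm.move_pose(g(.12),o)
r=arm.move_l(g(.016),.12,o,max_force=8); print(r,arm.state()["tool_pos"],arm.state()["force"])
arm.set_gripper(0.0,90); s=arm.state(); print(s["opening"],s["finger_force"],s["force"])
arm.move_l(g(.12),.15,o); arm.sleep(.3)
s=arm.state(); print(s["opening"],s["force"],s["torque"],s["time_s"])
t=arm.capture("top");sc=arm.capture("scene");cv2.imwrite("pics/top2.png",t);cv2.imwrite("pics/scene2.png",sc)
c=lambda im,x,y,w,h,k:cv2.resize(im[y:y+h,x:x+w],None,fx=k,fy=k,interpolation=cv2.INTER_CUBIC)
cv2.imwrite("pics/c3.png",np.hstack([c(sc,220,130,100,150,4),c(t,225,205,50,75,8)]))
```

```text
stop face [-0.0317  0.0889  0.002 ]
stop face [-0.0347  0.0861  0.055 ]
tip px [242.39265049 255.98022034]
1.1728612573401893 [-5.83697051e-01  4.50213111e-01  1.67611706e+00 -4.44089210e-16
  1.01526249e+00 -1.85761982e-01] (np.float64(1.4779448105887982), array([ 3.17655961e-02,  3.16732436e-01,  1.86112502e+00, -4.44089210e-16,
        9.63735196e-01,  1.24617112e-01]))
False [ 0.51842896 -0.2598407   0.01661034] [0.6726786  0.16881914 0.80117772]
0.008889770529095183 88.56649160385132 [-0.71594512  0.40603018  5.5623483 ]
0.00885269821216638 [ 0.28699249  0.11800891 -3.20344168] [ 0.02777607  0.02450276 -0.00639061] 12.6583
```

View pics/c3.png

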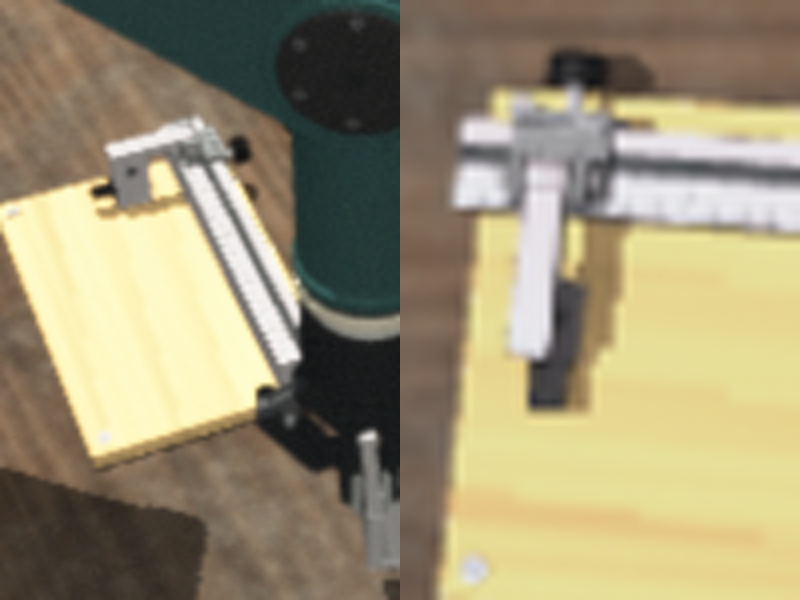

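The pictures show the stop arm fully down: the ledge end is at row 256 in the top view, as predicted. The flange is held in the gripper. Now I'll place the bracket on the bed and push it in gently.

Run:
```python
from h import *
o=down(JY+np.pi/2)
arm.move_pose(J(-.085,.022,.12),o)
arm.move_l(J(-.085,.022,.03),.12,o); arm.sleep(.3)
f0=arm.state()["force"]; np.save("f0.npy",f0)
def st(l):
    s=arm.state(); print(l,inJ(s["tool_pos"]).round(4),"F",(JR.T@(s["force"]-f0)).round(2),"T",(JR.T@s["torque"]).round(2),s["opening"].round(4),round(s["time_s"],2))
st("above")
r=arm.move_l(J(-.085,.022,.008),.015,o,max_force=3); st(f"bed {r}")
p=inJ(arm.state()["tool_pos"])
r=arm.move_l(J(p[0],.062,p[2]),.02,o,max_force=6); st(f"stop {r}")
p=inJ(arm.state()["tool_pos"])
r=arm.move_l(J(-.04,p[1],p[2]),.02,o,max_force=8); st(f"fence {r}")
```

```text
Traceback (most recent call last):
AttributeError: 'float' object has no attribute 'round'
```

```bash
cat >> h.py <<'E'
O=down(JY+np.pi/2)
def st(l):
    f0=np.load("f0.npy"); s=arm.state(); F=JR.T@(s["force"]-f0)
    print(l,inJ(s["tool_pos"]).round(4),"F",F.round(2),"T",(JR.T@s["torque"]).round(2),round(s["opening"],4),round(s["time_s"],2)); return F
E
python3 - <<'E'
from h import *
st("above")
r=arm.move_l(J(-.085,.022,.008),.015,O,max_force=3); st(f"bed {r}")
p=inJ(arm.state()["tool_pos"])
r=arm.move_l(J(p[0],.062,p[2]),.02,O,max_force=6); st(f"stop {r}")
p=inJ(arm.state()["tool_pos"])
r=arm.move_l(J(-.04,p[1],p[2]),.02,O,max_force=8); st(f"fence {r}")
E
```

```text
above [-0.0846  0.0221  0.0305] F [0. 0. 0.] T [-0.    0.05  0.03] 0.009 15.24
bed True [-0.0851  0.022   0.0168] F [ 0.74 -0.9   8.87] T [-0.02  0.06  0.01] 0.0088 16.15
stop True [-0.0851  0.0454  0.0169] F [ 0.39 -1.35  8.45] T [-0.08 -0.02 -0.19] 0.0089 17.35
fence True [-0.0851  0.0452  0.0168] F [-0.05  0.25  7.49] T [-0.04 -0.16 -0.07] 0.0091 17.82
```

Run:
```python
from h import *
p=inJ(arm.state()["tool_pos"])
for dz in(.0005,.001,.0015):
    arm.move_l(J(-.085,.044,p[2]+dz),.02,O); arm.sleep(.2); F=st(dz)
    if F[2]<3.5: break
z=p[2]+dz
r=arm.move_l(J(-.085,.062,z),.02,O,max_force=7); st(f"stop {r}")
```

```text
0.0005 [-0.0853  0.044   0.0171] F [ 0.43 -0.02  1.7 ] T [-0.02  0.05  0.02] 0.0087 18.27
stop True [-0.0854  0.0454  0.017 ] F [ 2.38 -3.91  1.39] T [-0.48 -0.24 -0.18] 0.0088 18.62
```

The stop contact repeats at y = 0.0454 and the bed load is light. Next comes the fence.

Run:
```python
from h import *
z=.0173
arm.move_l(J(-.085,.0445,z),.02,O)
r=arm.move_l(J(-.04,.0445,z),.025,O,max_force=8); arm.sleep(.2); F=st(f"fence {r}")
tx=inJ(arm.state()["tool_pos"])[0]; ty=.0445
print("cmd from",tx)
# push up by small steps to -13 N (x) and -8 N (y)
for i in range(25):
    F=st(i) if i%3==0 else JR.T@(arm.state()["force"]-np.load("f0.npy"))
    ex,ey=14+F[0],9+F[1]
    if abs(ex)<1.5 and abs(ey)<1.5: break
    tx+=np.clip(ex*4e-5,-4e-4,4e-4); ty+=np.clip(ey*4e-5,-4e-4,4e-4)
    arm.move_l(J(tx,ty,z),.02,O); arm.sleep(.15)
arm.sleep(.3); st("end"); print(tx,ty)
np.save("cmd.npy",[tx,ty,z])
t=arm.capture("top");sc=arm.capture("scene");cv2.imwrite("pics/top3.png",t);cv2.imwrite("pics/scene3.png",sc)
c=lambda im,x,y,w,h,k:cv2.resize(im[y:y+h,x:x+w],None,fx=k,fy=k,interpolation=cv2.INTER_CUBIC)
cv2.imwrite("pics/c4.png",np.hstack([c(sc,220,130,100,125,4),c(t,225,205,80,100,5)]))
```

```text
fence True [-0.0576  0.0444  0.0168] F [ 0.59 -0.66  9.61] T [ 0.04 -0.39 -0.03] 0.0084 20.23
cmd from -0.0575685009891326
0 [-0.0576  0.0444  0.0168] F [ 0.59 -0.66  9.61] T [ 0.04 -0.39 -0.03] 0.0084 20.23
3 [-0.0574  0.0452  0.0171] F [-3.3  -3.4   1.47] T [-0.45  0.81 -0.03] 0.0088 21.43
6 [-0.0574  0.0453  0.0171] F [-6.27 -6.44  4.65] T [-0.82  1.08 -0.05] 0.0086 22.63
9 [-0.0574  0.0453  0.0171] F [-8.18 -7.01  7.19] T [-1.    1.31 -0.08] 0.0089 23.83
12 [-0.0574  0.0453  0.0171] F [-9.11 -8.27  9.02] T [-1.11  1.47 -0.06] 0.0088 25.03
15 [-0.0574  0.0453  0.0171] F [-10.44  -9.19  10.39] T [-1.14  1.6  -0.03] 0.009 26.23
18 [-0.0574  0.0453  0.0171] F [-12.1   -8.62  12.12] T [-1.14  1.71 -0.02] 0.0089 27.43
21 [-0.0574  0.0453  0.0172] F [-12.13  -8.96  13.54] T [-1.21  1.71 -0.1 ] 0.0089 28.63
end [-0.0574  0.0453  0.0171] F [-12.75  -8.52  13.59] T [-1.21  1.8  -0.1 ] 0.0089 29.73
-0.05240713964943264 0.04672423627495088
```

View pics/c4.png

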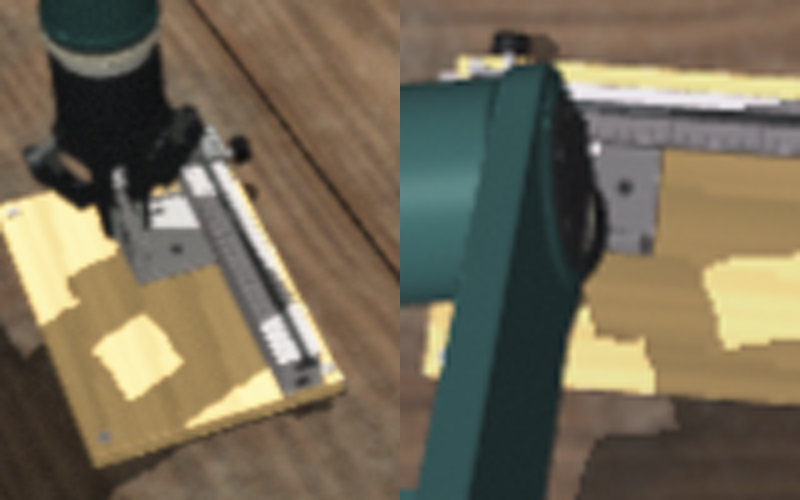

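The scene picture shows the bracket flat in the corner: foot edge along the fence, end under the gripper at the stop, flange towards the front. The bed load has grown to 13 N, so I'll ease it, restore the side pushes, and probe yaw to confirm it sits square.

```bash
cat >> h.py <<'E'
def servo(c,yaw,n,tgt=(-15,-10,4),tol=1.5):
    f0=np.load("f0.npy"); K=np.array([6e-5,5e-5,-3e-5])
    for i in range(n):
        F=JR.T@(arm.state()["force"]-f0); e=F-np.array(tgt)   # F more negative wanted -> push on
        if (abs(e)<tol).all(): break
        c=c+np.clip(K*e*np.array([1,1,-1]),-3e-4,3e-4)
        arm.move_l(J(*c),.02,yaw); arm.sleep(.1)
    return c
E
python3 - <<'E'
from h import *
c=np.load("cmd.npy")
c=servo(c,O,16); st("eased"); print(c)
for d in(.5,-.5):
    arm.move_l(J(*c),.02,down(JY+np.pi/2+np.radians(d))); arm.sleep(.2); st(f"yaw {d}")
arm.move_l(J(*c),.02,O); arm.sleep(.2); st("back")
np.save("cmd.npy",c)
E
```

```text
eased [-0.0572  0.0453  0.0177] F [-12.94  -9.44   4.78] T [-1.35  2.29 -0.1 ] 0.0086 35.43
[-0.04980231  0.04728335  0.01903099]
yaw 0.5 [-0.0571  0.0453  0.0177] F [-13.64 -10.37   5.83] T [-1.44  2.27 -0.43] 0.0085 35.88
yaw -0.5 [-0.0572  0.0454  0.0177] F [-13.56  -9.37   5.64] T [-1.26  2.32  0.21] 0.0086 36.33
back [-0.0571  0.0453  0.0177] F [-13.78  -9.32   6.38] T [-1.37  2.3  -0.01] 0.0089 36.78
```

Run:
```python
from h import *
s=arm.state(); Q=R.from_quat(s["tool_rot"]); print("rotvec vs cmd, jig axes deg",np.degrees(JR.T@(Q*R.from_quat(O).inv()).as_rotvec()))
st("now")
```

```text
rotvec vs cmd, jig axes deg [-0.19387537  0.75224114  0.04352555]
now [-0.0571  0.0453  0.0177] F [-13.78  -9.32   6.38] T [-1.37  2.3  -0.01] 0.0089 36.78
```

The tool has pitched 0.75° nose-down under the push, which would lift the bracket's heel by about 0.7 mm. I'll command a counter-tilt and lower it so the foot lies flat.

Run:
```python
from h import *
c=np.load("cmd.npy"); w=np.zeros(3)
Oq=R.from_quat(O)
for k in range(5):
    e=JR.T@(R.from_quat(arm.state()["tool_rot"])*Oq.inv()).as_rotvec(); e[2]=0
    if np.degrees(abs(e)).max()<.08 and k>2: break
    w=w-np.clip(e,-.01,.01)
    q=(R.from_rotvec(JR@w)*Oq).as_quat()
    c=servo(c,q,5,tgt=(-14.5,-9.5,6))
    arm.move_l(J(*c),.02,q); arm.sleep(.1)
    e=JR.T@(R.from_quat(arm.state()["tool_rot"])*Oq.inv()).as_rotvec()
    st(np.degrees(e).round(2))
np.save("cmd.npy",np.r_[c,w]); print(c,np.degrees(w))
```

```text
[0.   0.19 0.04] [-0.0571  0.0453  0.0174] F [-11.28  -8.46   2.24] T [-1.47  2.35 -0.11] 0.0088 37.13
[-0.    0.04  0.05] [-0.0572  0.0454  0.0172] F [-13.64  -8.75   4.73] T [-1.45  2.57 -0.13] 0.0092 38.53
[-0.    0.    0.05] [-0.0572  0.0454  0.0172] F [-13.51  -9.03   4.46] T [-1.43  2.52 -0.12] 0.0087 38.88
[-0.04938625  0.04730324  0.01876886] [ 0.19615444 -0.80396859  0.        ]
```

Run:
```python
from h import *
arm.sleep(.5); st("hold")
t=arm.capture("top");sc=arm.capture("scene")
c=lambda im,x,y,w,h,k:cv2.resize(im[y:y+h,x:x+w],None,fx=k,fy=k,interpolation=cv2.INTER_CUBIC)
cv2.imwrite("pics/c5.png",np.hstack([c(sc,225,145,70,90,6),c(t,300,130,180,250,2)[:540]]) if 0 else np.hstack([c(sc,230,145,75,90,6),c(t,300,140,170,135,2)[:270].repeat(2,0)[:540]]))
```

```text
hold [-0.0572  0.0453  0.0171] F [-12.7   -9.55   4.49] T [-1.44  2.53 -0.08] 0.0092 39.38
```

View pics/c5.png

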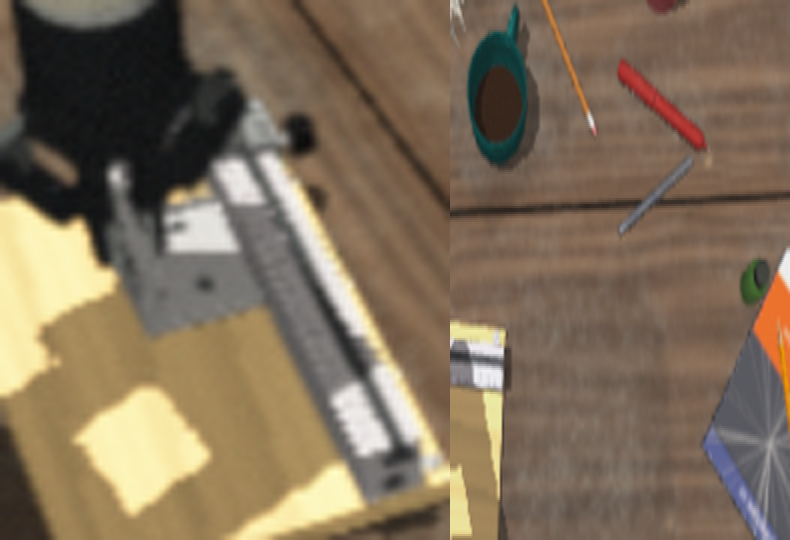

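The bracket's foot lies flat with no gap along the fence, at crop (165-260, 200-310). The mug, bottle and punch are where they were, and the push is steady, so I'll hand in.

```bash
python3 -c "
from bench import arm
print(arm.job_done())"
```

```text
the job is handed in; nothing more can be done
None
```

The stop arm is fully down and the bracket is flat on the bed in the corner, still gripped and pressed at about 13 N against the fence and 9 N against the stop; the mug, bottle and punch were not moved, and the job was handed in at about 39 s.

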